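Poke the hidden catch to spring the bun box open

TASK

The bun box is held shut by a spring catch hidden behind one of the three holes in its sloping back panel. Take the poking stick from its holder, push it squarely into the holes to feel for the one that gives springily (the others end solid), never forcing the stick hard against the box, and press until the lid pops up by itself. Then stand the stick back in its holder, fully home with the handle resting on the block, leave the lid up, and do not disturb anything else on the table.

Things in the scene. Friction and masses are not known exactly. Their poses are not given: they have to be found in the camera images.
- bun_box: Blue wooden box fixed to the table, 280 x 240 x 140 mm with its lid. Origin: centre of its underside; x points from the sloping plywood back panel (facing roughly the robot's right) to the lid's hinge, z up. The panel, 20 mm thick, 240 mm wide, 110 mm up the slope, rises along box x at 40 degrees to the table, from 59 to 130 mm high; with three round 23 mm holes in a level row, 60 mm apart.
- lid (a joint): Opening angle of the green lid (200 x 240 x 10 mm, hinged along its far +x edge, 130 mm up): 0 shut. Held shut by the catch; once released its own spring raises it to about 0.9 within a second and it stays up. It cannot be pulled open.
- lid_edge (a point): Middle of the lid's free edge (upper face), the edge next to the top of the sloping panel.
- stick: Loose wooden poking stick, 180 mm long, 90 g: a round dowel 14 mm thick and 110 mm long below a red square handle 28 x 28 x 70 mm. Origin: centre of the dowel's tip; z runs from the tip along the stick to the handle (dowel 0 to 110 mm, handle 110 to 180 mm); x and y are square to the handle's faces.
- stick_shoulder (a point): Point on the stick's axis at the handle's underside, 110 mm from the tip.
- holder: Pale wooden block fixed to the table, 80 x 80 x 120 mm high, origin centre of its underside, with one upright round 23 mm hole, 114 mm deep, in the middle of its top. The stick starts upright in it, dowel down, its handle's underside (shoulder) resting on the top face.
- holder_mouth (a point): Centre of the holder's hole at the block's top face, 120 mm up.
- hole_a (a point): Centre of the far (box -y) hole of the sloping panel at its outer face; in the box's own axes the way in is (0.643, 0, -0.766), 40 degrees from straight down, square to the panel. Behind just one of the three holes, not always the same and not to be seen, is the spring catch; it shows only by feel.
- inside_a (a point): Point on the axis of the far (box -y) hole, 25 mm in from the outer face.
- hole_b (a point): Centre of the middle hole of the sloping panel at its outer face; in the box's own axes the way in is (0.643, 0, -0.766), 40 degrees from straight down, square to the panel. The hidden catch (behind one hole only): its steel pad is met 23 mm below the outer face, pushes back with 3 N, rising to about 8 N when it frees the lid 9 to 10 mm farther in; solid stop 16 mm farther in.
- inside_b (a point): Point on the axis of the middle hole, 25 mm in from the outer face.
- hole_c (a point): Centre of the near (box +y) hole of the sloping panel at its outer face; in the box's own axes the way in is (0.643, 0, -0.766), 40 degrees from straight down, square to the panel. A hole without the catch ends at a solid block with the same steel pad, also met 23 mm below the outer face, that does not give at all.
- inside_c (a point): Point on the axis of the near (box +y) hole, 25 mm in from the outer face.
- mug: Blue mug, 76 mm wide, 85 mm high: bystander. Origin: centre of its underside.
- jar: Closed amber glass jar with an orange cap, 68 mm wide, 90 mm high: bystander. Origin: centre of its underside.
- bun_plate: White plate, 220 mm wide, with six cream buns fast to it, 49 mm high: bystander. Origin: centre of its underside.
- cake_tray: Steel tray, 170 x 250 x 35 mm, with three green cakes fast to it: bystander. Origin: centre of its underside.
- bowl: Green plastic bowl, 220 mm wide, 85 mm high: bystander. Origin: centre of its underside.
- spatula: Spatula lying on the table: bystander. Origin on its underside.
Not all that is in view belongs to the job. What is shaped like the stick but green or pink is not meant.

How it is judged:
By the outcome, as a careful person would: the job done as asked, in the order asked, and still so for the second after the job is handed in, with the robot touching nothing.
It also fails if it takes over 58 s, if anything falls off the work surface, if the arm or the gripper's body presses on something with over 40 N, if the wrist force passes 120 N, or if a joint passes its speed limit or range.

ROBOT

A 7-joint arm with a two-finger parallel gripper is mounted at the origin on the work surface. World frame = base frame: x ahead of the robot, y to its left, z up, the work surface at z = 0. Lengths are in m, angles in rad, forces in N, time in s.
With the tool pointing down it reaches from about 0.425 to 0.95 m from the base axis. Payload 4.7 kg.
Tool frame: the origin (TCP) lies between the finger pads; the fingertips stand 25 mm ahead of it and the grasp point (between the pads) lies 6 mm ahead of it; z points along the fingers, y is the line along which they close (so a half turn about z gives the same grasp; the last joint's range is limited). The gripper opens to 85 mm and grips with 20 to 120 N. Pads are 22 mm wide; open, the fingers measure 114 mm over their backs; the gripper's body (76 mm by 85 mm) begins 54 mm behind the grasp point. The pads swing forward as they close: fully open they stand 13 mm farther back than shut.
Start: joints at [1.164, 0.469, -0.049, 1.532, 0.024, 1.141, -0.082], TCP at [0.249, -0.627, 0.256] pointing down, gripper open.
Joint ranges: [-2.59, 2.59], [-0.33, 1.99], [-1.39, 1.29], [0.1, 2.45], [-1.04, 4.18], [0.21, 1.99], [-2.66, 2.66]. Speed limits (rad/s): [2.57, 2.57, 3.14, 3.14, 3.14, 3.14, 3.14].

INTERFACE

Orientations are given as a 3x3 rotation matrix whose columns are the frame's x, y, z axes.
In Python, from rig import * gives the robot as it stands. Calls block until the motion is done:
- movep(position, orientation): joint-space move of the TCP to a pose.
- move_l(position, attitude=None, feed=0.15, until_force=None): straight line of the TCP; attitude=None keeps the orientation; feed is the mean speed in m/s. With until_force (N) it stops when the force on the tool has changed by that much, and returns True; else False.
- move_joints(angles): joint-space move.
- command_gripper(opening, newtons=None): finger opening in m; newtons is the grip in N (None keeps the last); returns when the fingers have stopped.
- sleep(seconds).
- inverse_kinematics(position, orientation): joint angles nearest the present ones, or None.
- sense(): the state.
- camera(name): name is "scene" or "top" or "wrist"; returns (picture, depth): 384x512x3 uint8, red, green, blue; 384x512 float32, m along the optical axis (not along the pixel's ray), 0 where there is no reading.
- camera_params(name): a dict with "K" (3x3 intrinsics, pixels), "dist" ([k1, k2, p1, p2, k3] as OpenCV has them; the pictures are not rectified), "position" and "rotation" of the camera in the world; the wrist camera has in their place "tool_from_camera" (4x4, takes a point from camera to tool coordinates, whose origin is the TCP and whose axes are the flange's). Camera axes: x right, y down, z forward; pixel columns grow to the right and rows downward; lengths in m; the calibration is good to about 2 mm. A picture is of the moment at which its call begins: read the wrist's pose just before it. camera_params takes no time and is no camera call.
A pose or a line that the arm cannot do raises Unreachable and nothing moves.
- finish_job(): hands the job in; it is judged then, once.
The state is a dict: "time_s": time; "joint_pos": joint angles; "qd": joint speeds; "joint_efforts": joint torques, N m; "position": TCP position; "tcp_rot": TCP orientation; "wrist_force": force on the tool from outside, world axes, zero at the start; "ft_torque": the same for the moment, N m; "finger_gap": finger opening in m; "gripper_force": force on a finger pad.
Only numpy, scipy, OpenCV 4.12 (cv2) and the standard library are available. Lean on these libraries where they do the work, as an engineer would, in place of code of your own. Each camera call takes 0.05 s, during which the arm holds its last target. There are 200 camera calls.

## Working session

There is one attempt and no reset: what is moved stays moved. The work goes in short steps, each a Python script; the robot and the scene stay as the last script left them, time stands still between calls to the robot, and variables do not carry over. Pictures are saved under pics/ and viewed, at most 10 in all, crops included, and the job is handed in when it is done.

```bash
mkdir -p pics; ls; python3 - <<'E'
from rig import *
import cv2,numpy as np
for n in ("scene","top"):
    p,d=camera(n); np.savez(f"pics/{n}.npz",p=p,d=d)
    cv2.imwrite(f"pics/{n}.png",p[:,:,::-1])
    c=camera_params(n); print(n,c)
a=cv2.imread("pics/scene.png");b=cv2.imread("pics/top.png")
print(sense()["time_s"])
E
```

```text
pics
scene {'K': array([[375.26470806,   0.        , 258.62523074],
       [  0.        , 375.26470806, 196.14195324],
       [  0.        ,   0.        ,   1.        ]]), 'dist': array([-0.05477931,  0.        ,  0.        ,  0.        ,  0.        ]), 'position': array([ 1.00934269, -0.30674791,  0.96759538]), 'rotation': array([[ 0.59858103,  0.65747315, -0.45763501],
       [ 0.80105241, -0.49411286,  0.33788683],
       [-0.00397182, -0.56884227, -0.82243704]])}
top {'K': array([[353.81816101,   0.        , 250.0159515 ],
       [  0.        , 353.81816101, 191.6431773 ],
       [  0.        ,   0.        ,   1.        ]]), 'dist': array([-0.06674939,  0.        ,  0.        ,  0.        ,  0.        ]), 'position': array([0.40832946, 0.05913749, 1.29812245]), 'rotation': array([[-0.02097069, -0.99502281,  0.09741584],
       [-0.99976844,  0.02040032, -0.00684745],
       [ 0.00482606, -0.09753688, -0.99522021]])}
0.1
```

View pics/scene.png

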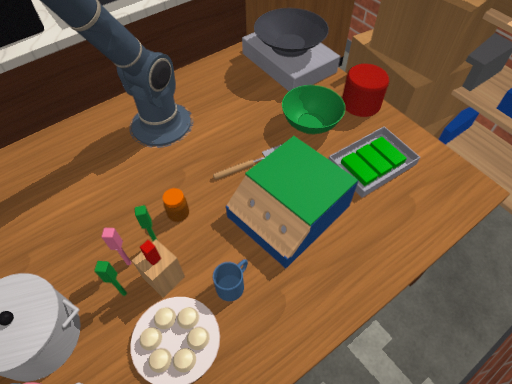

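View pics/top.png

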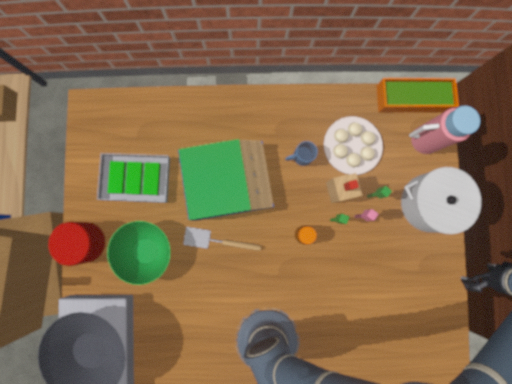

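The stick is the red handle at scene (150,252) and top (352,185), standing in the pale block. Lookalikes in the scene view are green at (145,220) and (108,275), and pink at (115,240). The box panel with its holes is at scene (267,215).

```bash
cat > h.py <<'E'
from rig import *
import cv2,numpy as np
def cloud(c,d,R=None,t=None):
    h,w=d.shape; v,u=np.mgrid[:h,:w].astype(float)
    n=cv2.undistortPoints(np.stack([u,v],-1).reshape(-1,1,2),c["K"],np.array(c["dist"])).reshape(h,w,2)
    P=np.dstack([n*d[...,None],d])
    R=c["rotation"] if R is None else R; t=c["position"] if t is None else t
    return P@np.array(R).T+t
def masks(p):
    hsv=cv2.cvtColor(p,cv2.COLOR_RGB2HSV).astype(int); return hsv[...,0],hsv[...,1],hsv[...,2]
E
python3 - <<'E'
from h import *
for n in ("scene","top"):
    z=np.load(f"pics/{n}.npz"); p,d=z["p"],z["d"]; W=cloud(camera_params(n),d); np.save(f"pics/{n}_W.npy",W)
    H,S,V=masks(p)
    g=(H>50)&(H<75)&(S>120)&(abs(W[...,2]-.14)<.012)&(d>0)
    nl,L,st,_=cv2.connectedComponentsWithStats(g.astype(np.uint8)); k=1+np.argmax(st[1:,4]); m=L==k
    print(n,"lid z",W[m][:,2].mean(),cv2.minAreaRect(W[m][:,:2].astype(np.float32)),cv2.boxPoints(cv2.minAreaRect(W[m][:,:2].astype(np.float32))))
    r=((H<6)|(H>174))&(S>170)&(d>0)
    nl,L,st,_=cv2.connectedComponentsWithStats(r.astype(np.uint8))
    for k in range(1,nl):
        m=L==k
        if st[k,4]>15:
            q=W[m]; t=q[q[:,2]>.183]
            print(" red",st[k],q.min(0),q.max(0),len(t)>2 and (t.mean(0),cv2.minAreaRect(t[:,:2].astype(np.float32))))
    c=(W[...,2]>.11)&(W[...,2]<.128)&(S<130)&(V>120)
    x0,y0=(352,185) if n=="top" else (155,262)
    c[:, :max(0,x0-30)]=0;c[:,x0+30:]=0;c[:y0-30]=0;c[y0+30:]=0
    if c.sum()>5: print(" holder top",c.sum(),W[c].mean(0),cv2.minAreaRect(W[c][:,:2].astype(np.float32)))
    x=p[170:300,90:330] if n=="scene" else p[120:240,230:400]
    cv2.imwrite(f"pics/{n}_crop.png",cv2.resize(x[...,::-1],None,fx=3.3,fy=3.3,interpolation=cv2.INTER_CUBIC))
E
```

```text
scene lid z 0.1409587062660061 ((0.5654077529907227, 0.16748780012130737), (0.2414381355047226, 0.20858736336231232), 8.390425682067871) [[0.43076247 0.25305015]
 [0.4611991  0.04669535]
 [0.70005304 0.08192545]
 [0.6696164  0.28828025]]
 red [ 342   64   47   53 1900] [ 0.2090865   0.57827134 -0.12285363] [0.43669075 1.02694949 0.13543181] False
 red [140 240  21  25 282] [ 0.51977793 -0.29466085  0.12325008] [ 0.55017145 -0.26565364  0.19410958] (array([ 0.53513877, -0.27977847,  0.18902657]), ((0.5341576337814331, -0.28003162145614624), (0.029493093490600586, 0.025377050042152405), 9.710521697998047))
 holder top 709 [ 0.54250414 -0.28120541  0.11912781] ((0.5332741737365723, -0.2796546220779419), (0.08263880759477615, 0.07976970076560974), 11.397991180419922)
top lid z 0.14109394682070256 ((0.5668202042579651, 0.1702047884464264), (0.23790371417999268, 0.20046965777873993), 8.320480346679688) [[0.43461543 0.25217104]
 [0.46362537 0.05381151]
 [0.699025   0.08823854]
 [0.67001504 0.28659806]]
 red [346 181  12   8  72] [ 0.52146782 -0.28890984  0.14450838] [ 0.54442999 -0.26281704  0.1942624 ] (array([ 0.532919  , -0.27561036,  0.18906441]), ((0.5329485535621643, -0.2766597867012024), (0.021358126774430275, 0.024179011583328247), 11.09924602508545))
 red [  48  222   56   43 1904] [ 0.2429849   0.58161759 -0.44726283] [0.43316461 1.02611248 0.13512459] False
 holder top 456 [ 0.53208748 -0.27441813  0.1187591 ] ((0.5162282586097717, -0.2951723039150238), (0.1580035239458084, 0.10617517679929733), 42.14801025390625)
```

View pics/scene_crop.png

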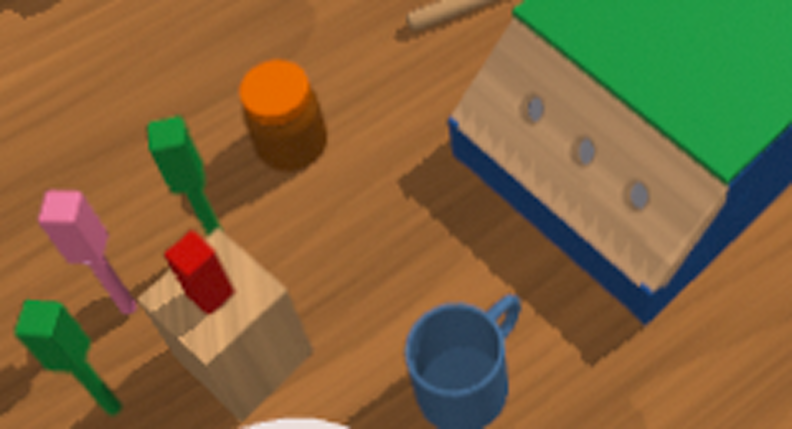

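The crop shows the three holes at scene px (252,203), (267,216) and (283,229). The red stick is alone in the pale block, and the green and pink lookalikes stand about 100 mm away. Next I fit the panel, check IK, and look from near with the wrist camera.

```bash
cat >> h.py <<'E'
import math
th=math.radians(8.35)
bx=np.array([-math.sin(th),math.cos(th),0]); by=np.array([-math.cos(th),-math.sin(th),0]); ez=np.array([0,0,1.])
BO=np.array([0.5668,0.1695,0])-0.04*bx
B=np.stack([bx,by,ez],1)
inw=B@np.array([.6428,0,-.766])
def tool(zdir,ydir):
    z=zdir/np.linalg.norm(zdir); y=ydir-z*(ydir@z); y/=np.linalg.norm(y); return np.stack([np.cross(y,z),y,z],1)
def wristshot(name):
    s=sense(); p,d=camera("wrist"); c=camera_params("wrist"); T=np.array(c["tool_from_camera"])
    R=np.array(s["tcp_rot"])@T[:3,:3]; t=np.array(s["position"])+np.array(s["tcp_rot"])@T[:3,3]
    W=cloud(c,d,R,t); cv2.imwrite(f"pics/{name}.png",p[...,::-1]); np.savez(f"pics/{name}.npz",p=p,d=d,W=W,R=R,t=t); return p,d,W,R,t,c
E
python3 - <<'E'
from h import *
print(camera_params("wrist"))
for n in ("scene","top"):
    W=np.load(f"pics/{n}_W.npy"); b=(W-BO)@B
    m=(b[...,0]>-.13)&(b[...,0]<-.07)&(abs(b[...,1])<.11)&(b[...,2]>.06)&(b[...,2]<.125)
    q=b[m]; A=np.c_[q[:,0],q[:,1],np.ones(len(q))]; s=np.linalg.lstsq(A,q[:,2],rcond=None)[0]; print(n,len(q),s,math.degrees(math.atan(s[0])),"y range",b[(b[...,0]>-.14)&(b[...,0]<-.07)&(b[...,2]>.075)&(b[...,2]<.125)][:,1][[0]])
W=np.load("pics/scene_W.npy");b=(W-BO)@B
for u,v in((252,203),(267,216),(283,229)): print(b[v,u], W[v,u])
hb=BO+B@np.array([-.1,0,.095])
for back in(.12,.30,.35):
  for k,yd in enumerate((by,-by,np.cross(inw,by),-np.cross(inw,by))):
    for h in(-.06,0,.06):
      j=inverse_kinematics(hb+by*h-inw*back,tool(inw,yd)); print(back,k,h,None if j is None else np.round(j,2))
a=math.radians(11)
for k in range(4):
  yd=np.array([math.cos(a+k*math.pi/2),math.sin(a+k*math.pi/2),0])
  print([None if (j:=inverse_kinematics([.533,-.278,z],tool(-ez,yd))) is None else np.round(j,2) for z in(.161,.33,.4)])
E
```

```text
{'K': array([[296.44910165,   0.        , 249.94977602],
       [  0.        , 296.44910165, 192.74297428],
       [  0.        ,   0.        ,   1.        ]]), 'dist': array([0.02723468, 0.        , 0.        , 0.        , 0.        ]), 'tool_from_camera': array([[ 1.18424357e-04, -9.49067829e-01, -3.15071804e-01,
         8.07477106e-02],
       [ 9.99999655e-01,  3.71257309e-04, -7.42446799e-04,
         3.49215485e-04],
       [ 8.21605082e-04, -3.15071608e-01,  9.49067546e-01,
        -1.16659913e-01],
       [ 0.00000000e+00,  0.00000000e+00,  0.00000000e+00,
         1.00000000e+00]])}
scene 2083 [ 0.80736614 -0.00199999  0.17497303] 38.91623208175264 y range [1.04713883]
top 1057 [ 8.38975865e-01 -7.57549216e-04  1.79372684e-01] 39.995838423046465 y range [-0.11815869]
[-0.0897526   0.06713034  0.07289103] [0.51922391 0.0313742  0.07289103]
[-0.09014908  0.00685995  0.07133162] [0.57891298 0.03973438 0.07133162]
[-0.09039597 -0.05425175  0.07378341] [0.63941272 0.04836472 0.07378341]
0.12 0 -0.06 [ 0.22  0.66  0.04  1.54 -0.68  1.33 -2.44]
0.12 0 0 [ 0.26  0.58  0.03  1.69 -0
[... 1886 characters left out ...]

[array([ 0.76,  0.49, -0.46,  1.79,  0.27,  0.92,  0.37]), array([ 0.78,  0.33, -0.49,  1.6 ,  0.16,  1.25,  0.46]), array([ 0.78,  0.3 , -0.49,  1.49,  0.14,  1.39,  0.48])]
[array([ 0.95,  0.56, -0.74,  1.78,  0.45,  0.98,  1.79]), array([ 0.98,  0.39, -0.77,  1.59,  0.28,  1.28,  1.93]), array([ 0.97,  0.35, -0.76,  1.48,  0.24,  1.41,  1.97])]
[array([ 0.29,  0.45,  0.16,  1.82, -0.09,  0.88, -2.46]), array([ 0.34,  0.29,  0.09,  1.63, -0.03,  1.23, -2.51]), array([ 0.37,  0.26,  0.06,  1.51, -0.01,  1.37, -2.53])]
[array([ 0.53,  0.45, -0.15,  1.8 ,  0.09,  0.89, -1.04]), array([ 0.54,  0.3 , -0.17,  1.61,  0.05,  1.23, -1.02]), array([ 0.54,  0.27, -0.17,  1.5 ,  0.05,  1.38, -1.01])]
```

```bash
cat >> h.py <<'E'
RP=tool(inw,-np.cross(inw,by))
a0=math.radians(11-90); RG=tool(-ez,np.array([math.cos(a0),math.sin(a0),0]))
E
python3 - <<'E'
from h import *
hb=BO+B@np.array([-.1,0,.095])
movep(hb-inw*.2,RP); sleep(.3); wristshot("wp")
movep([.533,-.278,.33],RG); sleep(.3); wristshot("ws")
print(sense()["time_s"],sense()["position"])
a=np.hstack([cv2.imread("pics/wp.png"),cv2.imread("pics/ws.png")]); cv2.imwrite("pics/both.png",cv2.resize(a,(800,300),interpolation=cv2.INTER_AREA))
E
```

```text
3.9583 [ 0.53316108 -0.27775323  0.3290955 ]
```

View pics/both.png

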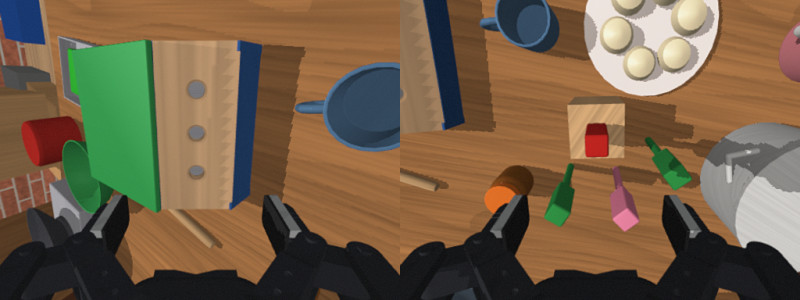

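The left view shows the panel holes at wrist px (252,115), (252,170) and (251,220). The right view shows the red handle centred on the holder at about (251,178). Now I refine both.

```bash
python3 - <<'E'
from h import *
z=np.load("pics/wp.npz"); p,d,W,R,t=[z[k] for k in("p","d","W","R","t")]
b=(W-BO)@B
m=(b[...,0]>-.125)&(b[...,0]<-.07)&(abs(b[...,1])<.11)&(b[...,2]>.07)&(b[...,2]<.125)&(d>0)
q=b[m]
for _ in range(3):
    A=np.c_[q[:,0],q[:,1],np.ones(len(q))]; s=np.linalg.lstsq(A,q[:,2],rcond=None)[0]; r=q[:,2]-A@s; q=q[abs(r)<2*r.std()]
print("plane",s,math.degrees(math.atan(s[0])),r.std())
H,S,V=masks(p)
dist=(b[...,2]-(s[0]*b[...,0]+s[1]*b[...,1]+s[2]))*.766
c=camera_params("wrist"); n=np.array([-s[0],-s[1],1]); 
for thr in(-.004,):
    g=((dist<thr)&(dist>-.04)&(b[...,0]>-.125)&(b[...,0]<-.06)&(abs(b[...,1])<.1)).astype(np.uint8)
    nl,L,st,ce=cv2.connectedComponentsWithStats(g)
    for k in range(1,nl):
        if st[k,4]<40: continue
        pts=np.argwhere(L==k)[:,::-1].astype(np.float32).reshape(-1,1,2)
        u=cv2.undistortPoints(pts,c["K"],np.array(c["dist"])).reshape(-1,2)
        ray=np.c_[u,np.ones(len(u))]@R.T@B; o=(t-BO)@B
        lam=(s[2]-n@o)/(ray@n); X=o+ray*lam[:,None]
        mid=(X.min(0)+X.max(0))/2
        print(thr,st[k],np.round(X.mean(0),4),"mid",np.round(mid,4),"ext",np.round(np.ptp(X,0)*1e3,1),"depth",np.round(np.percentile(dist[L==k],[2,20,50]),4))
# box edges from lid
g=(H>50)&(H<75)&(S>100)&(abs(W[...,2]-.14)<.012); print("lid b x/y",np.percentile(b[g],[.5,99.5],0),W[g][:,2].mean())
z=np.load("pics/ws.npz"); p,d,W=[z[k] for k in("p","d","W")]; H,S,V=masks(p)
r=((H<6)|(H>174))&(S>150)&(d>0)&(abs(W[...,0]-.533)<.06)&(abs(W[...,1]+.278)<.06); q=W[r]; tt=q[q[:,2]>q[:,2].max()-.012]
print("red top",tt.mean(0),cv2.minAreaRect(tt[:,:2].astype(np.float32)))
w=(abs(W[...,2]-.12)<.01)&(abs(W[...,0]-.533)<.07)&(abs(W[...,1]+.278)<.07)&~r; print("holder",W[w][:,2].mean(),cv2.minAreaRect(W[w][:,:2].astype(np.float32)))
E
```

```text
plane [0.84001745 0.0019396  0.1794486 ] 40.03084560268315 0.0009842973844887194
-0.004 [240 105  22  22 387] [-0.1015 -0.0599  0.0941] mid [-0.1014 -0.0597  0.0942] ext [16.7 21.  14. ] depth [-0.0245 -0.0237 -0.0229]
-0.004 [241 162  20  19 314] [-0.1014 -0.0008  0.0942] mid [-0.1014 -0.0007  0.0943] ext [16.  20.4 13.5] depth [-0.0243 -0.0235 -0.0227]
-0.004 [241 212  20  18 264] [-0.1016  0.0586  0.0942] mid [-0.1014  0.0584  0.0944] ext [16.9 21.5 14.2] depth [-0.0241 -0.0232 -0.0222]
lid b x/y [[-0.06418158 -0.11793482  0.13443653]
 [ 0.1383112   0.11700317  0.14352308]] 0.14123851931043227
red top [ 0.5292264  -0.22158376  0.33034974] ((0.5292264223098755, -0.221583753824234), (0.0, 0.0), 0.0)
holder 0.11905290798877434 ((0.533961832523346, -0.2784065902233124), (0.08050572127103806, 0.08048577606678009), 12.339862823486328)
```

```bash
cat >> h.py <<'E'
HM=np.array([.5340,-.2784,.12])
HOLES=[BO+B@np.array([-.1015,y,.0942]) for y in(-.0599,-.0007,.0585)]
E
python3 - <<'E'
from h import *
z=np.load("pics/ws.npz"); p,d,W=[z[k] for k in("p","d","W")]; H,S,V=masks(p)
r=((H<6)|(H>174))&(S>150)&(d>0)&(abs(W[...,0]-.533)<.04)&(abs(W[...,1]+.278)<.04)&(W[...,2]<.2)&(W[...,2]>.185); tt=W[r]
rc=cv2.minAreaRect(tt[:,:2].astype(np.float32)); print("red top",tt.mean(0),rc)
ang=(rc[2]+45)%90-45
if abs(ang-11)>8 : print("yaw odd"); 
c=np.array(rc[0]) 
if np.linalg.norm(c-HM[:2])>.008: raise SystemExit("centre odd")
a=math.radians(ang-90); R=tool(-ez,np.array([math.cos(a),math.sin(a),0])); 
np.savez("pics/g.npz",R=R,c=c)
command_gripper(.055,40)
movep([*c,.25],R); move_l([*c,.161],feed=.1); 
command_gripper(0,60); s=sense(); print(s["finger_gap"],s["gripper_force"],s["position"],s["wrist_force"],s["time_s"])
E
```

```text
red top [ 0.53546707 -0.27863636  0.18883746] ((0.5350408554077148, -0.27867555618286133), (0.02733052521944046, 0.026590799912810326), 11.351914405822754)
0.027566065816278833 59.257038831710815 [ 0.53553458 -0.27884893  0.16180437] [0.22421744 0.12273642 3.61518589] 6.175
```

```bash
python3 - <<'E'
from h import *
s=sense(); P=np.array(s["position"]); move_l(P+[0,0,.15],feed=.2); sleep(.2)
p,d,W,R,t,c=wristshot("wl"); s=sense(); print(s["finger_gap"],s["wrist_force"],s["time_s"],s["position"])
T=(W-np.array(s["position"]))@np.array(s["tcp_rot"])
m=(d>0)&(abs(T[...,1])<.03)&(T[...,0]>-.03)&(T[...,0]<.05)&(T[...,2]>.0)&(T[...,2]<.2)
for z0 in np.arange(0,.17,.015):
    q=T[m&(T[...,2]>=z0)&(T[...,2]<z0+.015)]
    if len(q)>5: print(round(z0,3),len(q),"y",np.round(np.percentile(q[:,1],[2,50,98])*1e3,1),"x",np.round(np.percentile(q[:,0],[2,50,90,98])*1e3,1))
cv2.imwrite("pics/wl_c.png",p[150:384,130:380][...,::-1].repeat(2,0).repeat(2,1))
E
```

```text
0.027243039993983368 [-0.23365396  0.90394106 -0.65445272] 7.325 [ 0.53515387 -0.27871045  0.31058878]
0.0 1761 y [-26.2   0.2  26.6] x [ 6.6 11.7 13.1 13.4]
0.015 911 y [-24.2   0.2  24.6] x [ 6.8 12.6 13.1 13.3]
0.03 350 y [-13.2  -0.4  12.8] x [11.2 12.7 13.  13.3]
0.045 22 y [-3.5 -0.2  3.1] x [4.6 5.4 5.8 6. ]
0.06 156 y [-6.5 -0.5  5.7] x [1.  4.9 5.5 5.7]
0.075 137 y [-7.1 -0.6  6. ] x [-0.5  4.7  5.5  5.8]
0.09 111 y [-6.9 -0.7  6.3] x [-0.7  4.6  5.5  5.7]
0.105 93 y [-7.2 -0.7  5.8] x [-0.2  4.7  5.5  5.8]
0.12 75 y [-7.  -0.8  6.1] x [-0.8  4.7  5.4  5.6]
0.135 64 y [-7.2 -0.8  5.6] x [-0.   4.7  5.4  5.6]
```

View pics/wl_c.png

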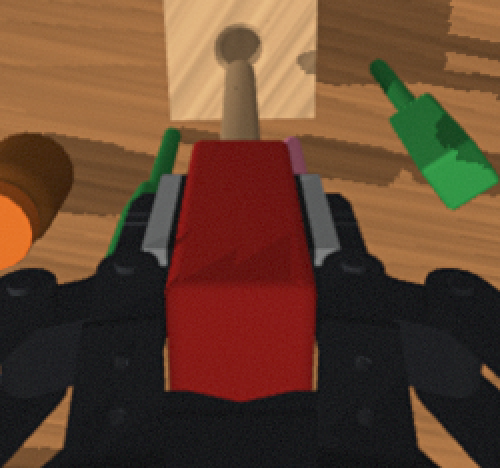

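The picture shows the dowel straight below the handle, in line with the empty hole at about (238,45). The stick axis is offset about (-1, -0.5) mm in the tool frame, and the other sticks are untouched. Now the middle hole.

```bash
cat >> h.py <<'E'
OFF=np.array([-.001,-.0005,.1518])
def at(i,depth): return HOLES[i]+inw*depth-RP@OFF
def depth(i): s=sense(); return float((np.array(s["position"])+np.array(s["tcp_rot"])@OFF-HOLES[i])@inw)
def probe(i,F=6):
    move_l(at(i,-.03),RP,feed=.15); sleep(.3)
    f0=np.array(sense()["wrist_force"])
    r=lambda: np.round(np.r_[depth(i)*1e3,B.T@(np.array(sense()["wrist_force"])-f0),-inw@(np.array(sense()["wrist_force"])-f0),sense()["time_s"]],2)
    h=move_l(at(i,.017),feed=.06,until_force=5); print(i,"in",h,r())
    if h: return "early"
    h=move_l(at(i,.031),feed=.012,until_force=F); print(i,"feel",h,r())
    return depth(i)
E
python3 - <<'E'
from h import *
movep(at(1,-.1),RP)
print(probe(1))
E
```

```text
1 in False [16.58  0.39  0.04 -0.43 -0.58  9.9 ]
1 feel True [22.56 -1.21 -0.88  4.05  3.88 10.53]
0.02255712246610065
```

```bash
python3 - <<'E'
from h import *
i=1
print(-inw@np.array(sense()["wrist_force"]))
for k in range(2):
    h=move_l(at(i,.029),feed=.008,until_force=4); sleep(.15); print(h,depth(i),-inw@np.array(sense()["wrist_force"]))
    if not h or depth(i)<.0245: break
E
```

```text
3.5714351345589144
True 0.022565707556999045 3.925173044017516
```

The middle hole is solid: it didn't move at all under another 4 N. Next the far hole (a), then c if needed.

```bash
python3 - <<'E'
from h import *
move_l(at(1,-.03),feed=.12)
for i in(0,2):
    r=probe(i); 
    if r=="early": break
    h=move_l(at(i,.029),feed=.008,until_force=4); sleep(.1); print(h,depth(i),-inw@np.array(sense()["wrist_force"]))
    if depth(i)>.0255: print("springy",i); break
    move_l(at(i,-.03),feed=.12)
E
```

```text
0 in False [16.54 -0.97 -0.88 -0.54  0.21 13.32]
0 feel True [22.61 -2.39 -0.26  4.95  5.33 13.96]
True 0.022599232376563035 3.513794018687432
2 in False [16.63  0.11 -0.83 -0.3  -0.3  17.09]
2 feel True [28.09 -1.29 -0.33  3.76  3.71 18.01]
False 0.02867027963554235 5.565908994050345
springy 2
```

Hole c is springy. Pressing on until the lid frees.

```bash
python3 - <<'E'
from h import *
i=2
for dd in(.032,.0335,.035,.0365):
    h=move_l(at(i,dd),feed=.01,until_force=7); sleep(.15)
    print(h,depth(i),-inw@np.array(sense()["wrist_force"]))
    p,d=camera("top"); W=cloud(camera_params("top"),d); b=(W-BO)@B
    up=((abs(b[...,0]-.05)<.1)&(abs(b[...,1])<.1)&(b[...,2]>.165)&(b[...,2]<.4)).sum(); print("up px",up)
    if up>200: break
    if h: break
print(sense()["time_s"])
E
```

```text
False 0.031500627462758925 6.6851612361886765
up px 2612
19.0583
```

```bash
python3 - <<'E'
from h import *
p,d=camera("scene"); cv2.imwrite("pics/s2.png",p[...,::-1]); print(depth(2))
E
```

```text
0.03151164554736852
```

View pics/s2.png

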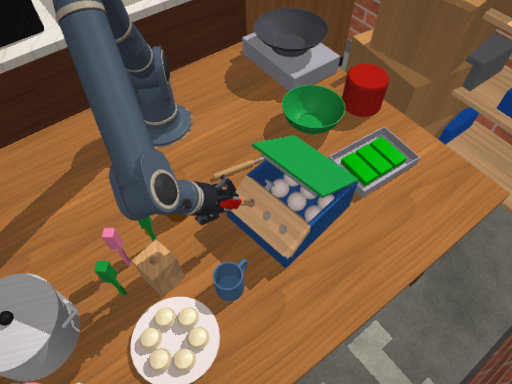

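The lid stands open at (295,165), with the stick still in hole c. Now I return the stick to its original pose.

```bash
python3 - <<'E'
from h import *
g=np.load("pics/g.npz"); R=g["R"]; c=np.array([.5352,-.2787])
move_l(at(2,-.1),feed=.15)
movep([*c,.315],R); sleep(.3)
p,d,W,_,_,_=wristshot("wb"); s=sense(); T=(W-np.array(s["position"]))@np.array(s["tcp_rot"])
m=(d>0)&(abs(T[...,1])<.03)&(T[...,0]>-.03)&(T[...,0]<.05)
for z0 in(.03,.06,.105,.135):
    q=T[m&(T[...,2]>=z0)&(T[...,2]<z0+.015)]
    if len(q)>5: print(z0,"y",np.round(np.percentile(q[:,1],[2,98])*1e3,1),"x98",round(np.percentile(q[:,0],98)*1e3,1))
h=move_l([*c,.25],feed=.1,until_force=5); print(h,sense()["position"],sense()["time_s"])
if not h:
    h=move_l([*c,.172],feed=.06,until_force=6); print(h,sense()["position"],sense()["time_s"])
    if not h:
        h=move_l([*c,.158],feed=.015,until_force=5); print(h,sense()["position"],sense()["wrist_force"],sense()["time_s"])
E
```

```text
0.03 y [-13.4  12.8] x98 13.4
0.06 y [-6.6  5.7] x98 5.9
0.105 y [-7.2  5.8] x98 5.8
0.135 y [-7.2  5.6] x98 5.6
False [ 0.53562774 -0.27887437  0.25059835] 21.9333
False [ 0.5354779  -0.27883633  0.17247679] 23.3833
True [ 0.53512547 -0.27865363  0.16178729] [-0.2675441  -0.11356663  4.75861911] 24.0583
```

```bash
python3 - <<'E'
from h import *
command_gripper(.055); sleep(.2)
P=np.array(sense()["position"]); move_l([P[0],P[1],.30],feed=.12); sleep(.3)
p,d,W,_,_,_=wristshot("we"); H,S,V=masks(p)
r=((H<6)|(H>174))&(S>150)&(d>0)&(abs(W[...,0]-.533)<.04)&(abs(W[...,1]+.278)<.04)&(W[...,2]<.25); q=W[r]; t=q[q[:,2]>q[:,2].max()-.008]
print("top",t.mean(0),"low",q[:,2].min(),sense()["time_s"])
p,d=camera("scene"); 
movep([.45,-.3,.40],np.array(sense()["tcp_rot"])); sleep(.3)
p,d=camera("scene"); cv2.imwrite("pics/s3.png",p[...,::-1])
E
```

```text
top [ 0.53571612 -0.27866953  0.18872681] low 0.12566745159002934 26.3
```

View pics/s3.png

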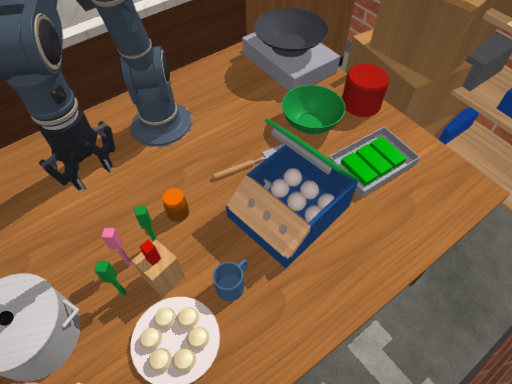

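The stick is back home at (150,252), with its top at 0.189 m as at the start. The lid is up at (310,150), everything else is unmoved, and the arm is clear.

```bash
python3 -c "
from rig import *
print(finish_job())"
```

```text
the job is handed in; nothing more can be done
None
```

The catch was behind hole c (holes a and b ended solid); the lid popped up and stays up, the stick is fully home in its holder, nothing else appears to have moved, and the job is handed in at about 27 s.

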